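# Probe the next radio module through the guard slot

## Task

At the rotary test table on the radio bench, turn the knob one click clockwise (seen from above), and no farther, so that the next open module comes to rest under the guard plate. Then take the contact probe from its stand and pass its blade upright down through the slot in the guard plate until its tip is at least 10 mm down inside the module's well, with the probe's shoulder still clear of the plate. Finish while holding the probe still there in the gripper, and leave the other things on the bench where they are.

Things in the scene. Friction and masses are not known exactly. Their poses are not given: they have to be found in the camera images.
- fixture: Rotary test fixture, fixed: dark base 256 mm across, aluminium table 240 mm across (top 45 mm over the bench) with six olive modules. Origin on the table's axis at bench height, z up, y from the axis to the slot. Guard: level aluminium plate 110 mm (x) by 80 mm (y), 8 mm thick, top 110 mm over the bench, covering y = 72 to 152 mm, with an upright at its outer edge.
- next_well (a point): Centre of the mouth of the next open module's well, 90 mm over the bench, 95 mm from the table's axis; turns with the table. Modules: 50 mm (along the circle) x 40 mm (radial), 45 mm tall, 60 degrees apart. Open ones have a well 36 mm (along the circle) x 20 mm (radial), 42 mm deep, a brass floor; finished ones wear a flat black rubber cap, 4 mm thick.
- slot (a point): Centre of the slot in the guard plate, at its top face, 110 mm over the bench; axes as the fixture's (x along the slot, y across it, z up). The slot goes straight through the 8 mm plate and measures 28 mm (x) by 12 mm (y). A module's top passes 20 mm below this point, the floor of an open well 62 mm below.
- turret (a joint): Angle of the rotary table in rad, growing clockwise seen from above. Spring detents at 0 (start: a capped module under the slot), 1.047 (the next open module's well centred under the slot) and 2.094; end stops just outside this range. Let go near a detent, it settles into it; it takes up to about 0.15 N m to turn.
- knob_grip (a point): Point to grip on the rotary table's black bar knob: on the table's axis, 117 mm over the bench. The bar is 60 mm long (this point's x), 18 mm thick (y) and 40 mm high, from 95 to 135 mm over the bench, on a hub of 56 mm diameter; it turns with the table.
- probe: Contact probe, loose, 0.1 to 0.2 kg, upright in the stand: steel blade 26 mm (x) by 10 mm (y), 60 mm long, its last 10 mm tapering to 20 x 4 mm, below a black handle 34 mm (x) by 18 mm (y), 70 mm tall. Origin: centre of the tip; z up to the handle; shoulder (underside of the handle) at z = 60 mm, top at 130 mm. Same shape after half a turn about z.
- probe_grip (a point): Centre of the probe's handle, 95 mm above its tip; axes as the probe's. The handle is 18 mm thick along y.
- stand: Stand of the probe: grey block 100 mm (x) by 80 mm (y), 75 mm tall, fixed, origin at the centre of its underside, z up. The blade hangs in a slot 29 x 13 mm in its top, long along x, the shoulder resting on the top face.
- spare_module: Bystander: loose capped olive module, 50 x 40 x 49 mm. Leave alone.
- dummy_load: Bystander: dark ribbed cylinder, 46 mm diameter, 60 mm tall with a brass stud on top. Leave alone.
- handset: Bystander: black telephone handset lying flat, about 200 mm long, 52 mm wide, 32 mm high. Leave alone.
- screwdriver: Bystander: screwdriver lying on the bench. Leave alone.
- cleaner_can: Bystander: cream spray can, 56 mm diameter, 150 mm tall. Leave alone.
- parts_tray: Bystander: grey tray, 120 x 160 mm, 35 mm high. Leave alone.
- wrench: Bystander: wrench lying on the bench. Leave alone.

How it is judged (in metres and radians):
On the way, in this order (a step that is already met when the one before it is completed fails the run):
1. the rotary table rests in the next detent, the probe still in its stand (value of joint turret between 0.98 and 1.115 rad and velocity of joint turret between -0.1 and 0.1 rad/s and contact force between fixture and the fingers below 0.5 N and distance of probe from where it was at the start of the episode below 0.02 m), for 0.2 s.
2. the probe has been lifted out of its stand (z of probe in the frame of stand above 0.08 m and contact force between probe and the fingers above 1 N), for 0.1 s.
At the end, for the whole second after the job is handed in: Table at 0.98 to 1.115 rad; probe held by the fingers (over 1 N), still, upright (within 0.08 rad), its tip within 4 mm of the slot axis in x and y and 28 to 58.5 mm below the guard top: 8 mm or more inside the well, shoulder 1.5 mm or more clear of the plate, so nothing else carries it (value of joint turret between 0.98 and 1.115 rad and x of probe in the frame of slot between -0.004 and 0.004 m and y of probe in the frame of slot between -0.004 and 0.004 m and z of probe in the frame of slot between -0.0585 and -0.028 m and angle between probe's own z axis and vertical below 0.08 rad and linear speed of probe below 0.02 m/s and angular speed of probe below 0.2 rad/s and contact force between probe and the fingers above 1 N); the arm keeps its last pose, push and grip.
It fails at once if the rotary table is turned more than half a click past the next position (value of joint turret above 1.6 rad).
It fails at once if a bystander on the bench is moved over 20 mm (distance of any of spare_module, dummy_load, handset, screwdriver, cleaner_can, parts_tray, wrench from where it was at the start of the episode above 0.02 m).
It also fails if it takes over 59 s, if anything falls off the work surface, if the arm or the gripper's body presses on something with over 40 N, if the wrist force passes 120 N, or if a joint passes its speed limit or range.

## Robot

A 6-joint arm with a two-finger parallel gripper is mounted at the origin on the work surface. World frame = base frame: x ahead of the robot, y to its left, z up, the work surface at z = 0. Lengths are in mm, angles in rad, forces in N, time in s.
With the tool pointing down it reaches from about 300 to 775 mm from the base axis. Payload 14.6 kg.
Tool frame: the origin (TCP) lies on the centre line of the jaws, within the pads' length; the fingertips stand 8 mm ahead of it and the grasp point (between the pads) lies 11 mm behind it; z points along the fingers, y is the direction in which the jaws open and shut (so a half turn about z gives the same grasp; the last joint's range is limited). The gripper opens to 94 mm and grips with 3 to 60 N. Pads are 16 mm wide; open, the fingers measure 119 mm over their backs; the gripper's body (75 mm by 177 mm) begins 78 mm behind the grasp point.
Start: joints at [-1.294, 0.3, 1.521, -0, 1.321, -0.067], TCP at [185.38, -517.807, 213.446] pointing down, gripper open.
Joint ranges: [-3.03, 3.03], [-0.79, 2.21], [0.23, 2.52], [-1.04, 4.18], [0, 3.07], [-2.55, 2.55]. Speed limits (rad/s): [2.22, 2.22, 2.57, 3.14, 3.14, 3.14].

## Interface

Orientations are given as [roll, pitch, yaw] about the fixed x, y, z axes, in that order (R = Rz(yaw) Ry(pitch) Rx(roll)).
In Python, from cell import read_state, cams, manip gives the robot as it stands.
- The arm moves only by the shell command python3 -m handwheel 'ROWS' [OPENING] [FORCE]. ROWS is JSON, a list of rows, each a list of 4 numbers: the shift along the tool's x, y, z in m, then the turn about the tool's z in degrees. In form: [[dx, dy, dz, turn], ...]. A call has 1 to 5 rows; each row is the pose to reach, as a shift and turn from the pose measured when the call began, along the tool's axes at that moment; what a row does not reach only later rows make up. A row lasts 1/8 s, in which the tool goes at most 62.5 mm and 10.7 degrees, less where a joint would pass 70% of its speed; a pose out of reach is approached as far as the arm can. A call with a gripper value outside its range is refused whole. OPENING is the closure, from 0 (fully open) to 1 (shut), set as the call begins (- or left out, the last holds). The fingers move at their own pace and stop on an object; FORCE is the grip in N (left out, the last holds). Time passes only in rows, so rows that repeat a pose let the fingers close. It gives the time, the measured TCP pose, the force and the opening at its end, in the units of the state.
- read_state(): the state, without advancing time (a new reading comes with each control period).
- cams.camera(name): name is "side" or "top"; returns the picture (384x512x3 uint8, red, green, blue); there is no depth.
- cams.get_calibration(name): a dict with "vertical_fov" (degrees; the focal length in pixels is half the picture's height over the tangent of half this angle, whatever the lens; pixels are square), "cx", "cy" (the principal point, pixels), "R" (3x3) and "t" (3): a world point X has camera coordinates R X + t. Camera axes: x right, y down, z forward; pixel columns grow to the right and rows downward; lengths in mm; the calibration is good to about 2 mm. A picture is of the moment at which its call begins. get_calibration takes no time and is no camera call.
- manip.sign_off(): hands the job in, once; it reports no verdict.
The state is a dict: "clock": time; "joints": joint angles; "qd": joint speeds; "effort": joint torques, N m; "eef_pos": TCP position; "eef_rot": TCP orientation; "wrist_force": force on the tool from outside, world axes, zero at the start; "moment": the same for the moment, N m; "finger_gap": finger opening in mm.
Only numpy, scipy, OpenCV 4.12 (cv2) and the standard library are available. Lean on these libraries where they do the work, as an engineer would, in place of code of your own. Each camera call takes 0.05 s, during which the arm holds its last target. There are 200 camera calls.

## Working session

There is one attempt and no reset: what is moved stays moved. The work goes in short steps, Python scripts to look and compute and a shell command to move; the robot and the scene stay as the last step left them, time stands still between calls to the robot, and variables do not carry over. Pictures are saved under pics/ and viewed, about 8 in all and at most 12, crops included, and the job is handed in when it is done.

```bash
ls; mkdir -p pics; python3 - <<'E'
from cell import read_state, cams
import cv2
for n in("side","top"):
    cv2.imwrite(f"pics/{n}0.png",cams.camera(n)[:,:,::-1]); print(n,cams.get_calibration(n))
print(read_state())
E
```

```text
pics
side {'vertical_fov': 54.30238167814955, 'cx': 251.23656210527773, 'cy': 197.63166303463194, 'R': array([[-0.92356507, -0.38313878, -0.01523957],
       [-0.259854  ,  0.65462061, -0.70989277],
       [ 0.28196359, -0.6516721 , -0.70414488]]), 't': array([ 487.89140699,  191.88581137, 1103.12132997])}
top {'vertical_fov': 42.32792473313342, 'cx': 246.32493360157147, 'cy': 188.72716433380015, 'R': array([[-8.59109492e-03, -9.99959318e-01, -2.74878278e-03],
       [-9.79356243e-01,  8.96920428e-03, -2.01942819e-01],
       [ 2.01959257e-01,  9.57127659e-04, -9.79393456e-01]]), 't': array([  47.85491388,  540.39639309, 1751.95576319])}
{'clock': 0.1, 'joints': array([-1.29360689e+00,  3.00386735e-01,  1.52150662e+00, -6.44595297e-06,
        1.32071050e+00, -6.65663251e-02]), 'qd': array([-0.00179538, -0.00072995, -0.0029083 ,  0.00079013,  0.00066432,
       -0.00024891]), 'effort': array([ 1.56680089e-03, -5.32643831e+01, -3.53285658e+01,  7.09847454e-02,
        2.34783796e-02, -7.84910458e-05]), 'eef_pos': array([ 185.31534237, -517.60059516,  212.96410285]), 'eef_rot': array([-3.14058328e+00, -6.10322828e-05,  3.43757331e-01]), 'wrist_force': array([0.21686998, 0.58559108, 0.05306733]), 'moment': array([0.03376176, 0.01551569, 0.01787264]), 'finger_gap': 93.82709380107278}
```

View pics/top0.png

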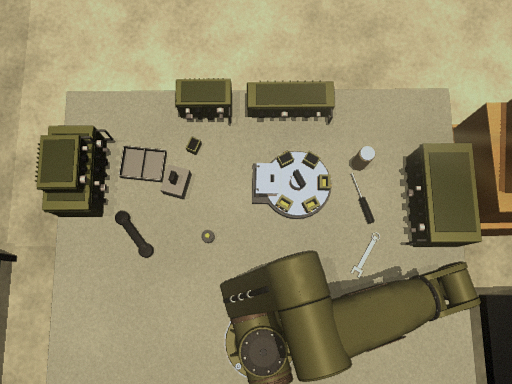

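View pics/side0.png

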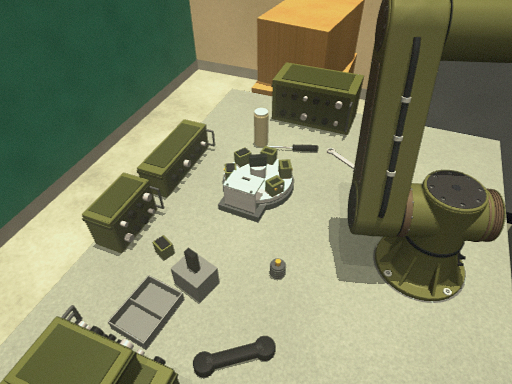

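The top view shows the fixture near (298,183) with the guard to its left and its slot near (272,178). The knob bar is near (298,180), the probe and stand near (176,180), the dummy load at (208,237) and the can at (365,157). I'll enlarge the crops.

```bash
cat > h.py <<'E'
import numpy as np, cv2
from cell import read_state, cams
def cal(n):
    c=cams.get_calibration(n); f=192/np.tan(np.radians(c['vertical_fov']/2)); return f,c['cx'],c['cy'],np.array(c['R']),np.array(c['t'])
def ray(n,u,v):
    f,cx,cy,R,t=cal(n); return -R.T@t, R.T@np.array([(u-cx)/f,(v-cy)/f,1])
def onz(n,u,v,z):
    o,d=ray(n,u,v); return (o+d*(z-o[2])/d[2])[:2]
def proj(n,X):
    f,cx,cy,R,t=cal(n); p=R@np.array(X,float)+t; return p[:2]/p[2]*f+[cx,cy]
def two(a,b):
    (o,d),(p,e)=ray('top',*a),ray('side',*b)
    s=np.linalg.lstsq(np.c_[d,-e],p-o,rcond=None)[0]; x,y=o+s[0]*d,p+s[1]*e
    return (x+y)/2,np.linalg.norm(x-y)
def crop(im,x0,y0,w,h,k): return cv2.resize(im[y0:y0+h,x0:x0+w],None,fx=k,fy=k,interpolation=cv2.INTER_CUBIC)
E
python3 - <<'E'
import cv2,numpy as np
from h import *
t=cv2.imread('pics/top0.png');s=cv2.imread('pics/side0.png')
a=crop(t,245,140,95,85,8)[:, :760]; b=crop(t,155,160,40,45,8)
cv2.imwrite('pics/c1.png',cv2.resize(a,(760,680))[:600] if 0 else crop(t,245,145,95,75,8))
L=np.hstack([crop(s,215,140,85,80,5),crop(s,165,240,60,80,5)]);
L=L[:, :725]
cv2.imwrite('pics/c2.png',L)
E
```

```text
(no output)
```

View pics/c1.png

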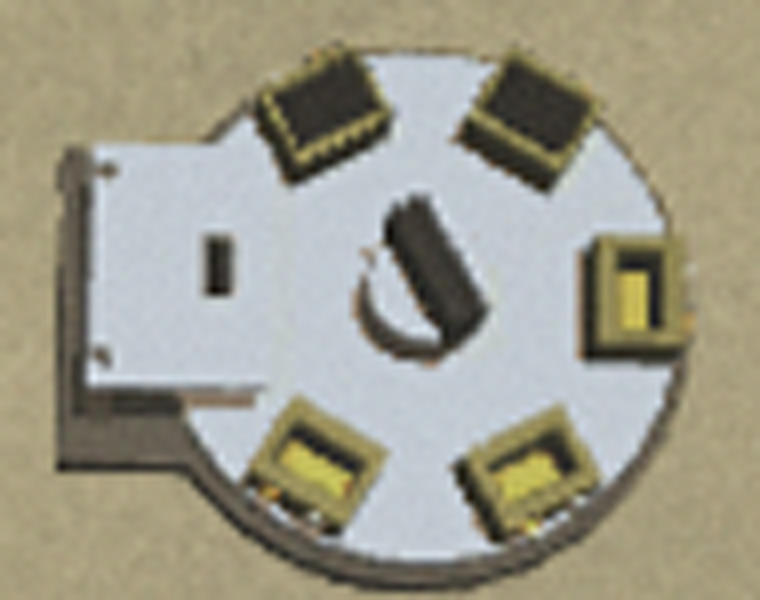

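View pics/c2.png

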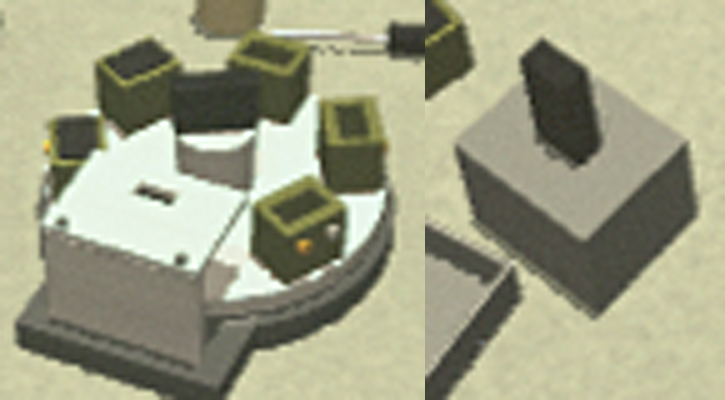

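The next open module is at lower-left, crop (318,465). Clockwise turning brings it under the guard, whose slot is at crop (218,265). The knob bar points up-left. Next I'll measure these.

```bash
python3 - <<'E'
from h import *
im=cv2.imread('pics/top0.png'); g=im.max(2).astype(int)
print('camtop',ray('top',0,0)[0].round(),'side',ray('side',0,0)[0].round())
def blob(u0,u1,v0,v1,th,z,name):
    m=np.zeros(g.shape,np.uint8); m[v0:v1,u0:u1]=(g[v0:v1,u0:u1]<th)*255
    n,l,s,c=cv2.connectedComponentsWithStats(m); i=1+s[1:,4].argmax()
    vs,us=np.nonzero(l==i); P=np.array([onz('top',u,v,z) for u,v in zip(us,vs)])
    r=cv2.minAreaRect(P.astype(np.float32)); print(name,s[i],c[i].round(2),onz('top',*c[i],z).round(1),r); return c[i]
# slot: darkness-weighted centroid
w=np.clip(200-g[170:187,266:280],0,None); w[w<25]=0
vs,us=np.mgrid[170:187,266:280]; sc=(us*w).sum()/w.sum(),(vs*w).sum()/w.sum(); print('slot',sc,onz('top',*sc,110))
blob(290,310,165,192,85,126,'knob(z126)')
for th in(60,70,80):blob(160,195,160,200,th,140,'handle z140')
# table top edge: white disc, z=45
white=(im.min(2)>170).astype(np.uint8)*255
white[:,:240]=0; white[:,345:]=0; white[:140]=0; white[225:]=0
c=max(cv2.findContours(white,0,1)[0],key=cv2.contourArea)[:,0]
P=np.array([onz('top',u,v,45) for u,v in c])
ctr=P.mean(0)
from scipy.optimize import least_squares
sel=np.ones(len(P),bool)
for k in range(6):
    r=least_squares(lambda q:np.hypot(*(P[sel]-q[:2]).T)-120,ctr,loss='soft_l1',f_scale=2); ctr=r.x
    d=np.hypot(*(P-ctr).T); sel=abs(d-119)<6
print('table',ctr,sel.sum())
# guard corners at z110 from crop
for u,v in[(92,147),(90,385),(268,388)]: print('guard',onz('top',244.5+(u+.5)/8,144.5+(v+.5)/8,110))
# two-view: slot, probe handle top
sl=(214.5+155.5/5,139.5+191.5/5); print('slot2',two(sc,sl))
E
```

```text
camtop [ 176.   41. 1825.] side [189. 780. 920.]
slot (np.float64(271.7939845621506), np.float64(177.766302901251)) [568.36424817 -47.66573519]
knob(z126) [290 170  15  20 140] [297.84 180.07] [ 555.6 -138.1] ((554.4666748046875, -130.33572387695312), (65.09711456298828, 47.91147232055664), 26.470067977905273)
handle z140 [163 172  28  27  98] [180.72 188.76] [525.3 270.6] ((525.4503784179688, 269.25555419921875), (60.3322868347168, 116.24615478515625), 38.33694076538086)
handle z140 [162 172  29  27 117] [180.61 188.85] [524.9 271. ] ((525.5370483398438, 270.7354736328125), (63.447383880615234, 116.23162841796875), 35.82595443725586)
handle z140 [162 171  29  28 130] [180.81 188.49] [526.2 270.4] ((527.0789184570312, 270.157470703125), (64.5552978515625, 117.77542114257812), 37.276634216308594)
table [ 566.08168013 -113.75441993] 78
guard [623.16274841   7.4437231 ]
guard [514.93904762   9.68397577]
guard [512.8757385  -68.70456131]
slot2 (array([567.34603824, -47.92858836, 109.63168442]), np.float64(2.2095072576088595))
```

```bash
python3 - <<'E'
from h import *
t=cv2.imread('pics/top0.png');s=cv2.imread('pics/side0.png')
f=lambda i,x,y:cv2.convertScaleAbs(crop(i,x,y,32,24,12),alpha=2.0)
cv2.imwrite('pics/c3.png',np.vstack([np.hstack([f(t,161,168),f(t,283,166)]),np.hstack([f(s,176,246),f(s,244,148)])]))
white=(t.min(2)>170).astype(np.uint8)*255
white[:,:286]=0; white[:,345:]=0; white[:140]=0; white[225:]=0
c=max(cv2.findContours(white,0,1)[0],key=cv2.contourArea)[:,0]
P=np.array([onz('top',u,v,45) for u,v in c]); ctr=np.array([565.,-142])
from scipy.optimize import least_squares
for k in range(6):
    d=np.hypot(*(P-ctr).T); sel=abs(d-119)<5
    r=least_squares(lambda q:np.hypot(*(P[sel]-q[:2]).T)-q[2],[*ctr,119],loss='soft_l1',f_scale=1.5); ctr=r.x[:2]
print('table',r.x,sel.sum())
E
```

```text
table [ 564.60572581 -143.10245171  116.81040401] 64
```

View pics/c3.png

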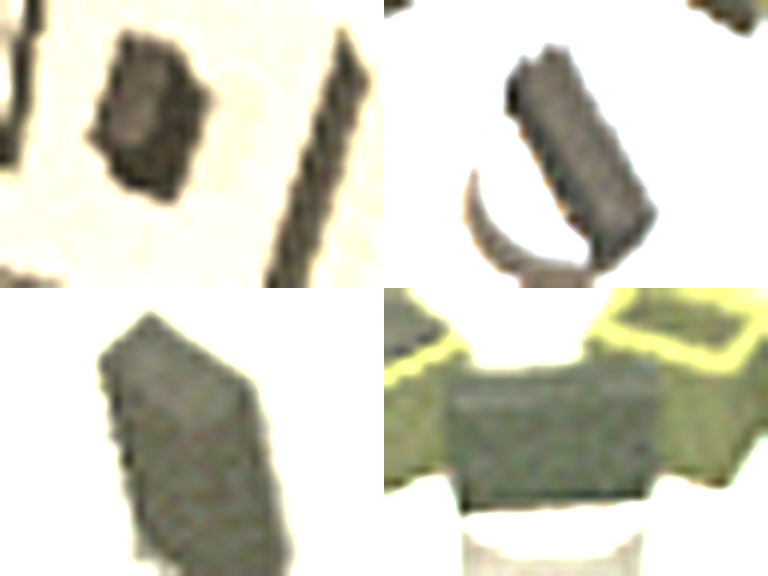

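```bash
python3 - <<'E'
from h import *
T=lambda x0,y0,u,v:(x0-.5+(u+.5)/12,y0-.5+(v+.5)/12)
k=T(283,166,204,138); print('knob',k,onz('top',*k,135))
for pr in[((565,50),(652,205)),((522,95),(592,235))]:
    a,b=[onz('top',*T(283,166,u-384,v),135) for u,v in pr]; print('knob dir',np.degrees(np.arctan2(*(a-b)[::-1])),np.linalg.norm(a-b))
h=T(161,168,133,95); s=T(176,246,176,82); print('handle',onz('top',*h,145),onz('side',*s,145),two(h,s))
for pr in[((120,38),(93,135)),((165,40),(148,150)),((212,100),(178,200))]:
    a,b=[onz('top',*T(161,168,u,v),145) for u,v in pr]; print('handle dir',np.degrees(np.arctan2(*(a-b)[::-1])),np.linalg.norm(a-b))
P=[onz('side',*T(176,246,u,v-288),145) for u,v in[(100,358),(150,313),(252,382),(205,427)]]
print('side top corners',np.round(P,1)); 
for i,j in((2,1),(3,0)): d=P[j]-P[i];print(np.degrees(np.arctan2(d[1],d[0])),np.linalg.norm(d))
# stand top corners in side crop c2 (k=5, origin 165,240, x offset 425)
C=[onz('side',164.5+(u-425+.5)/5,239.5+(v+.5)/5,75) for u,v in[(457,147),(585,241),(689,145)]]
print('stand',np.round(C,1),'ctr',((C[0]+C[2])/2).round(1),[ (np.linalg.norm(d).round(1),np.degrees(np.arctan2(d[1],d[0])).round(1)) for d in(C[1]-C[0],C[2]-C[1])])
# top: stand dir
a,b=[onz('top',*T(161,168,u,v),75) for u,v in[(340,30),(268,288)]]; print('stand edge',np.degrees(np.arctan2(*(a-b)[::-1])))
# slot in side/top long direction
E
```

```text
knob (299.5416666666667, 177.04166666666666) [ 564.34603712 -143.39483252]
knob dir 27.169134314902397 52.36014595813998
knob dir 24.535225000280676 46.106846592093696
handle [571.80421573 302.49334422] [569.22066679 305.11177041] (array([571.95570575, 302.83006858, 141.09370616]), np.float64(1.572996783933951))
handle dir -13.980253724578553 29.711559994547642
handle dir -7.389560707018791 32.98531027141184
handle dir -17.383492299966516 30.988967215025934
side top corners [[586.  308.4]
 [582.  293.8]
 [552.5 301.8]
 [556.2 316. ]]
-15.34503246687807 30.52053633469138
-14.236009541581737 30.773861311390675
stand [[624.5 330.5]
 [532.4 355.9]
 [508.6 282.5]] ctr [566.6 306.5] [(np.float64(95.5), np.float64(164.6)), (np.float64(77.2), np.float64(-108.0))]
stand edge -14.416629616720602
```

The knob is at (564.5,-143) with its bar at about 28°, and the slot at (567.5,-47.7), which is 95 mm away as it must be. The handle is at (570.5,303.5) with yaw about -15°. First move: hover over the knob.

```bash
cat >> h.py <<'E'
def to(x,y,z,yawdeg):
    s=read_state(); from scipy.spatial.transform import Rotation as Q
    R=Q.from_euler('xyz',s['eef_rot']).as_matrix(); d=R.T@(np.array([x,y,z])-s['eef_pos'])/1000
    yaw=np.degrees(s['eef_rot'][2]); print('t',s['clock'],'pos',s['eef_pos'].round(1),'rot',s['eef_rot'].round(3),'F',s['wrist_force'].round(1),'M',s['moment'].round(2),'gap',round(s['finger_gap'],1),'j6',s['joints'][5].round(2))
    print('row',d.round(4),'turn',round((yaw-yawdeg+180)%360-180,2))
E
python3 -m handwheel '[[0.483,-0.225,0,-8],[0.483,-0.225,0,-8],[0.483,-0.225,0,-8],[0.483,-0.225,0,-8],[0.483,-0.225,0,-8]]' 0 30
python3 -c "
from h import *
to(564.5,-143,200,28)"
```

```text
clock: 0.72
eef_pos: [408.6, -296.3, 213.2]
eef_rot: [-3.14, -0.0, 0.483]
wrist_force: [1.2, -0.6, -0.3]
finger_gap: 94.3
t 0.725 pos [ 408.6 -296.3  213.2] rot [-3.14  -0.     0.483] F [ 1.2 -0.6 -0.3] M [ 0.03  0.03 -0.05] gap 94.3 j6 0.39
row [ 0.2093 -0.0633  0.0133] turn -0.31
```

```bash
python3 -m handwheel '[[0.209,-0.063,0.013,0],[0.209,-0.063,0.013,0],[0.209,-0.063,0.013,0],[0.209,-0.063,0.013,0],[0.209,-0.063,0.013,0]]'
python3 -c "
from h import *
to(564.5,-143,109,28)
a=crop(cv2.cvtColor(cams.camera('side'),4),200,100,120,120,5);cv2.imwrite('pics/s1.png',a)"
```

```text
clock: 1.35
eef_pos: [565.1, -141.7, 199.4]
eef_rot: [-3.139, 0.001, 0.486]
wrist_force: [-1.2, -0.0, -0.1]
finger_gap: 94.0
t 1.35 pos [ 565.1 -141.7  199.4] rot [-3.139e+00  1.000e-03  4.860e-01] F [-1.2 -0.  -0.1] M [-0.08  0.04  0.02] gap 94.0 j6 0.78
row [-0.001   0.0011  0.0904] turn -0.15
```

View pics/s1.png

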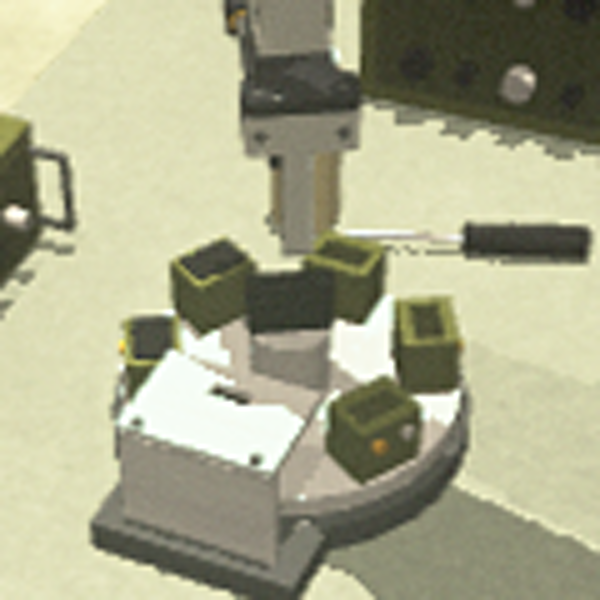

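The gripper sits over the knob bar, with the finger at (300,200) above the bar at (290,300). I'll descend and close.

```bash
python3 -m handwheel '[[-0.001,0.001,0.045,0],[-0.001,0.001,0.090,0],[-0.001,0.001,0.090,0],[-0.001,0.001,0.090,0]]'
python3 -m handwheel '[[0,0,0,0],[0,0,0,0],[0,0,0,0],[0,0,0,0],[0,0,0,0]]' 1 25
python3 -c "
from h import *
to(564.5,-143,109,28)"
```

```text
clock: 1.9
eef_pos: [564.2, -145.0, 111.7]
eef_rot: [-3.141, -0.001, 0.484]
wrist_force: [0.1, 0.2, -0.1]
finger_gap: 93.9
clock: 2.52
eef_pos: [564.2, -145.0, 111.7]
eef_rot: [-3.141, -0.001, 0.484]
wrist_force: [0.1, 0.1, -0.2]
finger_gap: 47.5
t 2.525 pos [ 564.2 -145.   111.7] rot [-3.141e+00 -1.000e-03  4.840e-01] F [ 0.1  0.1 -0.2] M [ 0.   -0.01 -0.03] gap 47.5 j6 0.77
row [ 0.0012 -0.0016  0.0027] turn -0.27
```

```bash
python3 -m handwheel '[[0.001,-0.0015,0.001,0],[0.001,-0.0015,0.001,0],[0.001,-0.0015,0.001,0],[0.001,-0.0015,0.001,0],[0.001,-0.0015,0.001,0]]'
python3 -m handwheel '[[0,0,0,0],[0,0,0,0]]'
python3 -c "
from h import *
to(564.5,-143,109,-32)"
```

```text
clock: 3.15
eef_pos: [563.5, -141.5, 110.6]
eef_rot: [-3.137, 0.001, 0.485]
wrist_force: [-7.7, 12.4, 5.7]
finger_gap: 18.2
clock: 3.4
eef_pos: [563.5, -141.5, 110.6]
eef_rot: [-3.137, 0.001, 0.485]
wrist_force: [-1.2, 0.9, -0.2]
finger_gap: 17.8
t 3.4 pos [ 563.5 -141.5  110.6] rot [-3.137e+00  1.000e-03  4.850e-01] F [-1.2  0.9 -0.2] M [ 0.01  0.04 -0.02] gap 17.8 j6 0.77
row [0.0002 0.0018 0.0016] turn 59.77
```

```bash
python3 -m handwheel '[[0,0,0,8],[0,0,0,16],[0,0,0,24],[0,0,0,32],[0,0,0,40]]'
python3 -c "
from h import *
to(564.5,-143,109,-32)"
```

```text
clock: 4.03
eef_pos: [563.4, -140.8, 110.6]
eef_rot: [-3.138, 0.004, -0.218]
wrist_force: [-1.5, 6.5, 1.4]
finger_gap: 17.7
t 4.025 pos [ 563.4 -140.8  110.6] rot [-3.138  0.004 -0.218] F [-1.5  6.5  1.4] M [ 1.03  0.26 -0.08] gap 17.7 j6 1.48
row [0.0016 0.002  0.0016] turn 19.51
```

```bash
python3 -m handwheel '[[0,0,0,8],[0,0,0,15],[0,0,0,20],[0,0,0,20]]'
python3 -c "
from h import *
to(564.5,-143,109,-32)
i=cv2.cvtColor(cams.camera('top'),4);cv2.imwrite('pics/t2.png',i)"
```

```text
clock: 4.53
eef_pos: [563.5, -140.4, 110.6]
eef_rot: [-3.139, 0.005, -0.566]
wrist_force: [0.5, 6.0, -0.1]
finger_gap: 17.6
t 4.525 pos [ 563.5 -140.4  110.6] rot [-3.139  0.005 -0.566] F [ 0.5  6.  -0.1] M [ 0.67 -0.27  0.03] gap 17.6 j6 1.83
row [0.0022 0.0017 0.0016] turn -0.45
```

Turned 60° and the twist moment is near zero, so it looks to be in the detent. I'll release and retreat upward.

```bash
python3 -m handwheel '[[0,0,0,0],[0,0,0,0],[0,0,0,0],[0,0,0,0],[0,0,0,0]]' 0.3
python3 -m handwheel '[[0,0,-0.05,0],[0,0,-0.1,0],[0,0,-0.13,0],[0,0,-0.13,0]]'
python3 -c "
from h import *
to(570.5,303.5,240,-15)
i=cv2.cvtColor(cams.camera('side'),4);cv2.imwrite('pics/s2.png',crop(i,200,100,120,120,5))"
```

```text
clock: 5.2
eef_pos: [563.5, -140.5, 110.6]
eef_rot: [-3.139, 0.005, -0.565]
wrist_force: [0.3, 0.5, -0.3]
finger_gap: 63.8
clock: 5.7
eef_pos: [564.5, -141.4, 242.9]
eef_rot: [-3.138, 0.001, -0.565]
wrist_force: [-0.3, -0.1, -0.2]
finger_gap: 66.2
t 5.7 pos [ 564.5 -141.4  242.9] rot [-3.138e+00  1.000e-03 -5.650e-01] F [-0.3 -0.1 -0.2] M [ 0.05  0.01 -0.04] gap 66.2 j6 1.82
row [-0.2331 -0.379   0.0047] turn -17.36
```

View pics/s2.png

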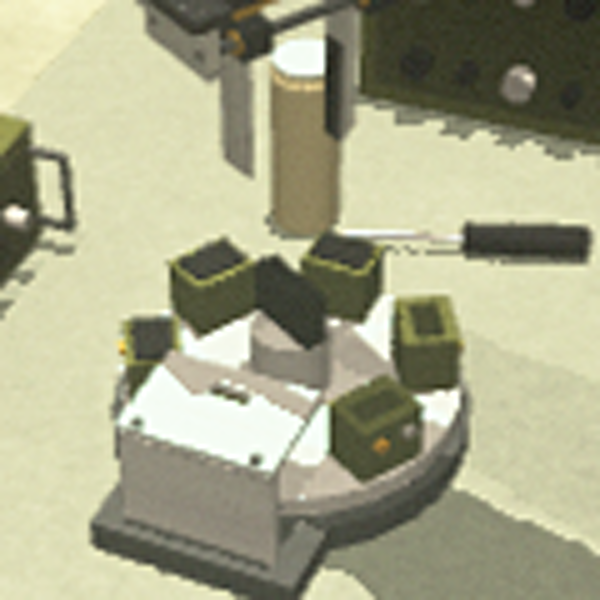

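The table has advanced one module and sits square. Next, the probe.

```bash
python3 -m handwheel '[[-0.233,-0.379,0,-17.4],[-0.233,-0.379,0,-17.4],[-0.233,-0.379,0,-17.4],[-0.233,-0.379,0,-17.4],[-0.233,-0.379,0,-17.4]]' 0.3
python3 -c "
from h import *
to(570.5,303.5,215,-15)"
```

```text
clock: 6.38
eef_pos: [567.4, 173.2, 240.6]
eef_rot: [-3.138, 0.005, -0.261]
wrist_force: [0.9, -0.4, 0.1]
finger_gap: 66.0
t 6.375 pos [567.4 173.2 240.6] rot [-3.138  0.005 -0.261] F [ 0.9 -0.4  0.1] M [-0.01 -0.04 -0.01] gap 66.0 j6 2.06
row [-0.0305 -0.1265  0.0262] turn 0.04
```

```bash
python3 -m handwheel '[[-0.0305,-0.1265,0.026,0],[-0.0305,-0.1265,0.026,0],[-0.0305,-0.1265,0.026,0],[-0.0305,-0.1265,0.026,0],[-0.0305,-0.1265,0.026,0]]'
python3 -c "
from h import *
to(570.5,303.5,104,-15)
i=cv2.cvtColor(cams.camera('side'),4);t=cv2.cvtColor(cams.camera('top'),4)
cv2.imwrite('pics/s3.png',np.hstack([crop(i,150,190,80,100,5),crop(t,140,140,64,80,6)[:500]][:1]+[cv2.resize(crop(t,140,140,72,100,5),(360,500))]))"
```

```text
clock: 7.0
eef_pos: [570.9, 302.1, 215.1]
eef_rot: [-3.139, 0.005, -0.262]
wrist_force: [-0.0, 0.1, 0.3]
finger_gap: 65.8
t 7.0 pos [570.9 302.1 215.1] rot [-3.139  0.005 -0.262] F [-0.   0.1  0.3] M [ 0.01  0.03 -0.03] gap 65.8 j6 2.26
row [-0.0002 -0.001   0.1111] turn -0.04
```

View pics/s3.png

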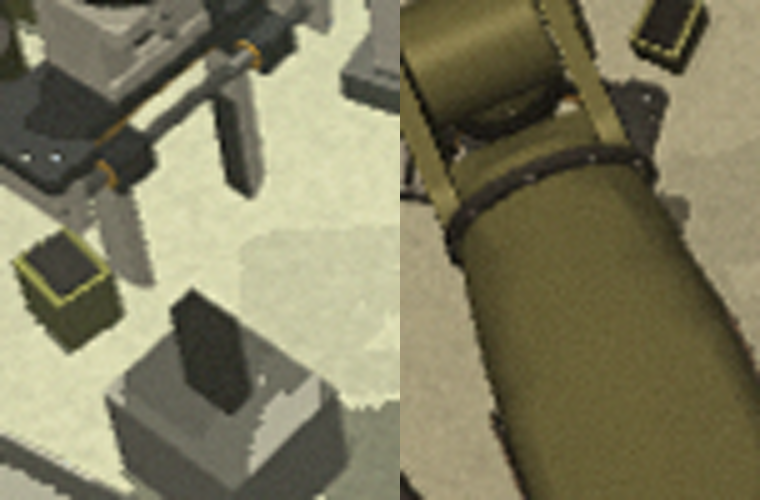

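The open fingers straddle the handle, with fingertips near crop (140,285) and (248,198) and the handle top near (205,310). I'll descend and grip.

```bash
python3 -m handwheel '[[0,-0.001,0.04,0],[0,-0.001,0.08,0],[0,-0.001,0.11,0],[0,-0.001,0.11,0],[0,-0.001,0.11,0]]'
python3 -m handwheel '[[0,0,0,0],[0,0,0,0],[0,0,0,0],[0,0,0,0],[0,0,0,0]]' 1 20
python3 -m handwheel '[[0,0,0,0],[0,0,0,0],[0,0,0,0]]'
python3 -c "
from h import *
to(570.5,303.5,104,-15)"
```

```text
clock: 7.72
eef_pos: [571.6, 303.5, 107.5]
eef_rot: [-3.137, 0.003, -0.263]
wrist_force: [1.0, -0.1, 0.4]
finger_gap: 65.9
clock: 8.35
eef_pos: [571.6, 303.5, 107.4]
eef_rot: [-3.137, 0.003, -0.263]
wrist_force: [-0.3, 1.3, 0.3]
finger_gap: 19.2
clock: 8.72
eef_pos: [571.6, 303.5, 107.4]
eef_rot: [-3.137, 0.003, -0.263]
wrist_force: [0.2, 0.4, 0.2]
finger_gap: 17.8
t 8.725 pos [571.6 303.5 107.4] rot [-3.137e+00  3.000e-03 -2.630e-01] F [0.2 0.4 0.2] M [ 0.1  -0.02  0.03] gap 17.8 j6 2.26
row [-0.0011  0.0003  0.0034] turn -0.09
```

```bash
python3 -m handwheel '[[0,0,-0.03,0],[0,0,-0.07,0],[0,0,-0.11,0],[0,0,-0.14,0],[0,0,-0.14,0]]' 1 30
python3 -c "
from h import *
to(566.5,-47,247,-1.3)"
```

```text
clock: 9.35
eef_pos: [572.4, 303.0, 249.4]
eef_rot: [-3.134, -0.0, -0.263]
wrist_force: [-0.3, 0.0, -0.8]
finger_gap: 17.9
t 9.35 pos [572.4 303.  249.4] rot [-3.134 -0.    -0.263] F [-0.3  0.  -0.8] M [ 0.07 -0.02  0.  ] gap 17.9 j6 2.26
row [ 8.540e-02  3.394e-01 -1.000e-04] turn -13.79
```

```bash
python3 -m handwheel '[[0.0852,0.339,0,-13.8],[0.0852,0.339,0,-13.8],[0.0852,0.339,0,-13.8],[0.0852,0.339,0,-13.8],[0.0852,0.339,0,-13.8]]'
python3 -c "
from h import *
to(566.5,-47,225,-1.3)"
```

```text
clock: 9.98
eef_pos: [566.1, -10.8, 245.1]
eef_rot: [-3.134, 0.0, -0.022]
wrist_force: [0.9, 0.3, -1.4]
finger_gap: 17.8
t 9.975 pos [566.1 -10.8 245.1] rot [-3.134  0.    -0.022] F [ 0.9  0.3 -1.4] M [ 0.04 -0.02  0.01] gap 17.8 j6 1.5
row [0.0012 0.0364 0.0199] turn 0.02
```

```bash
python3 -m handwheel '[[0.001,0.036,0.02,0],[0.001,0.036,0.028,0],[0.001,0.036,0.028,0],[0.001,0.036,0.028,0]]'
python3 -c "
from h import *
to(566.5,-47,216,-1.3)
i=cv2.cvtColor(cams.camera('side'),4);t=cv2.cvtColor(cams.camera('top'),4);cv2.imwrite('pics/s4f.png',i);cv2.imwrite('pics/t4f.png',t)
cv2.imwrite('pics/s4.png',np.hstack([crop(i,210,110,70,100,6)[:600],crop(t,245,130,60,100,6)]))"
```

```text
clock: 10.48
eef_pos: [566.5, -45.4, 217.1]
eef_rot: [-3.134, 0.0, -0.021]
wrist_force: [-0.2, -0.0, -1.0]
finger_gap: 17.8
t 10.475 pos [566.5 -45.4 217.1] rot [-3.134  0.    -0.021] F [-0.2 -0.  -1. ] M [0.02 0.05 0.02] gap 17.8 j6 1.44
row [0.     0.0016 0.0011] turn 0.1
```

View pics/s4.png

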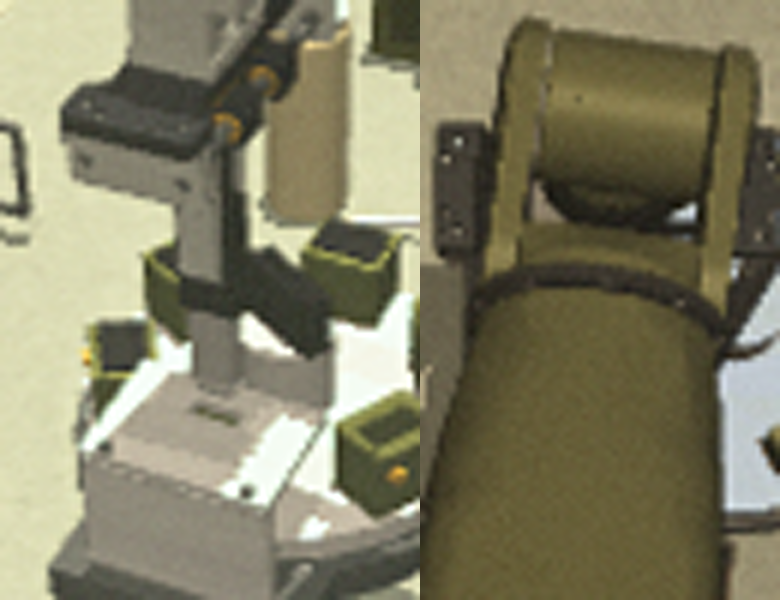

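The top view is blocked by the arm. The side view shows the blade tip just above the slot, with the tip near crop (218,388) and the slot near (215,410). I'll zoom in for a differential measurement.

```bash
python3 - <<'E'
from h import *
i=cv2.imread('pics/s4f.png');o=cv2.imread('pics/side0.png')
f=lambda a:cv2.convertScaleAbs(crop(a,228,155,36,36,10),alpha=1.3)
cv2.imwrite('pics/s5.png',np.hstack([f(i),f(o)]))
g=o.max(2).astype(int); v,u=np.mgrid[174:182,240:251]; w=np.clip(190-g[174:182,240:251],0,None); w[w<25]=0
c=((u*w).sum()/w.sum(),(v*w).sum()/w.sum()); print('slot side',c,onz('side',*c,110))
print('slot expected proj',proj('side',(566.5,-47,110)))
E
```

```text
slot side (np.float64(245.62815884476535), np.float64(178.47003610108302)) [564.65252422 -44.6117902 ]
slot expected proj [245.39413917 177.87365692]
```

View pics/s5.png

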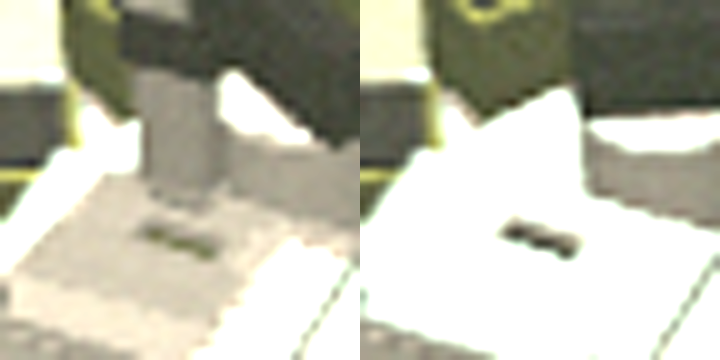

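```bash
python3 - <<'E'
from h import *
for p in[(182,200),(182,205)]: print('tip',onz('side',227.5+(p[0]+.5)/10,154.5+(p[1]+.5)/10,217.1-92.4))
print('slot',onz('side',227.5+18.05,154.5+24.0,110))
print('tip expected',proj('side',(566.5,-45.4,124.7)))
E
```

```text
tip [564.90915397 -47.17552882]
tip [563.95294511 -44.93668485]
slot [564.83118083 -44.38483543]
tip expected [245.07874419 174.76917081]
```

In the side view, the tip and slot agree within about 1.5 mm. The taper captures ±4 mm, so I'll lower slowly and watch the force.

```bash
python3 -m handwheel '[[0,0,0.005,0],[0,0,0.01,0],[0,0,0.015,0],[0,0,0.019,0],[0,0,0.019,0]]'
python3 -c "
from h import *
to(566.5,-46,170,-1.3)"
```

```text
clock: 11.2
eef_pos: [566.4, -45.5, 197.9]
eef_rot: [-3.134, 0.0, -0.021]
wrist_force: [-0.9, -1.1, -1.0]
finger_gap: 17.9
t 11.2 pos [566.4 -45.5 197.9] rot [-3.134  0.    -0.021] F [-0.9 -1.1 -1. ] M [0.02 0.   0.01] gap 17.9 j6 1.44
row [0.0001 0.0007 0.0279] turn 0.09
```

Tip at about z 105.5 with no vertical force, so it has entered the slot. I'll continue in small steps.

```bash
python3 -m handwheel '[[0,0,0.003,0],[0,0,0.006,0],[0,0,0.009,0],[0,0,0.009,0]]'
python3 -c "
from h import *
to(566.5,-46,170,-1.3)"
```

```text
clock: 11.7
eef_pos: [566.3, -45.6, 188.6]
eef_rot: [-3.135, 0.001, -0.021]
wrist_force: [0.6, -1.7, -2.2]
finger_gap: 17.9
t 11.7 pos [566.3 -45.6 188.6] rot [-3.135e+00  1.000e-03 -2.100e-02] F [ 0.6 -1.7 -2.2] M [-0.51  0.04 -0.01] gap 17.9 j6 1.44
row [0.0002 0.0005 0.0186] turn 0.09
```

```bash
python3 -m handwheel '[[0,0.0007,0.003,0],[0,0.0007,0.006,0],[0,0.0007,0.009,0],[0,0.0007,0.009,0]]'
python3 -c "
from h import *
to(566.5,-46,160,-1.3)"
```

```text
clock: 12.2
eef_pos: [566.3, -46.1, 179.4]
eef_rot: [-3.135, 0.001, -0.021]
wrist_force: [0.0, 0.2, -0.8]
finger_gap: 18.0
t 12.2 pos [566.3 -46.1 179.4] rot [-3.135e+00  1.000e-03 -2.100e-02] F [ 0.   0.2 -0.8] M [ 0.03 -0.02 -0.02] gap 18.0 j6 1.44
row [ 0.0002 -0.      0.0194] turn 0.09
```

```bash
python3 -m handwheel '[[0,0,0.005,0],[0,0,0.01,0],[0,0,0.015,0],[0,0,0.021,0],[0,0,0.021,0]]'
python3 -m handwheel '[[0,0,0,0],[0,0,0,0],[0,0,0,0],[0,0,0,0]]'
python3 -c "
from h import *
to(566.5,-46,158,-1.3)
i=cv2.cvtColor(cams.camera('side'),4)
cv2.imwrite('pics/s6.png',crop(i,205,120,100,100,6))"
```

```text
clock: 12.82
eef_pos: [566.3, -46.0, 157.9]
eef_rot: [-3.134, 0.001, -0.021]
wrist_force: [1.8, 0.5, -1.8]
finger_gap: 17.7
clock: 13.32
eef_pos: [566.3, -46.0, 158.0]
eef_rot: [-3.134, 0.001, -0.021]
wrist_force: [1.8, 0.3, -1.3]
finger_gap: 18.0
t 13.325 pos [566.3 -46.  158. ] rot [-3.134e+00  1.000e-03 -2.100e-02] F [ 1.8  0.3 -1.3] M [-0.   -0.27 -0.07] gap 18.0 j6 1.44
row [ 0.0002 -0.     -0.    ] turn 0.09
```

View pics/s6.png

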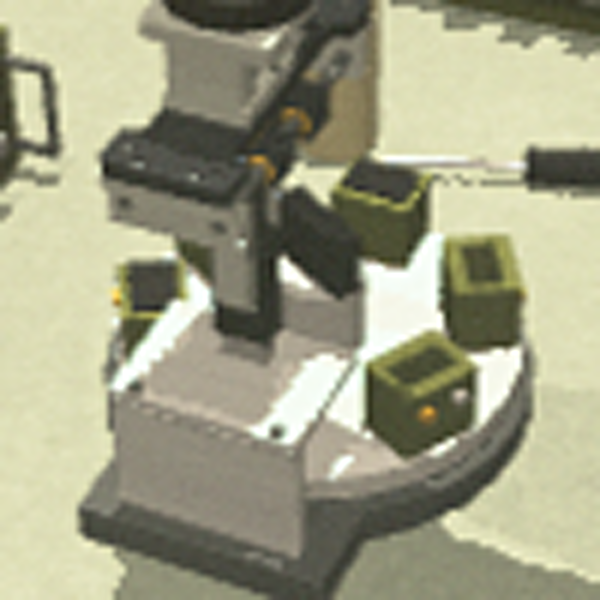

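The blade is through the slot near crop (245,350), with a short piece of blade visible between shoulder and plate. The arm is still and the forces are small.

```bash
python3 -c "
from cell import manip
print(manip.sign_off())"
```

```text
the job is handed in; nothing more can be done
None
```

I turned the knob one 60° click clockwise and let go. The twist moment had dropped to about zero, and the side view showed the table one module on. I then took the probe from its stand, lowered it through the guard slot, and handed the job in at about 13.3 s with it still gripped (gap 18 mm, 30 N set).

**Last checks:**
- **Depth:** the tip is about 44 mm below the guard top by the arm's reading, so about 24 mm inside the well. The shoulder is about 15 mm above the plate, and the last side picture shows the blade in the slot with a gap there.
- **Tilt and force:** tilt is about 0.008 rad. Wrist force is about 2 N, including the probe's weight. A brief -1.7 N sideways contact on the way down went away after a 0.5 mm shift.

**Disagreements and gaps:**
- **Slot position:** the two cameras disagreed by up to about 4 mm (top 568.4, -47.7; side 564.7, -44.6). I relied on the side-view comparison of tip and slot and on the contact forces. The final arm reading is 566.3, -46.0.
- **Not confirmed from above:** the arm hid the slot in the top view, so the tip's centring was not checked there. I inferred the table angle from the tool's turn and the side picture, because there is no direct reading of it.

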